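# Reset the tripped switch on the bench power box

## Task

One of the three trip switches on the bench power box has tripped: its lever stands upright, half-way (off is towards you, the side of the sockets, on is away from you). Reset it: push that lever gently to off, on through the stiff part until you feel it come up against its end stop, then throw it fully on and let go. Do not force it (14 N at most), and leave the other two levers as they are.

Things in the scene. Friction and masses are not known exactly. Their poses are not given: they have to be found in the camera images.
- power_box: grey box, fixed, 115 (x) x 220 (y) x 32 mm, origin at the centre of its underside; x points from its sockets (robot's side) to its cable gland. On top, in a row along y at -64, 0, +64 mm, stand three white trip switches (90 x 46 x 44 mm, tops 76 mm above the worktop), one black lever on each; which is in which place varies. Levers swing in the box's x-z plane: OFF leans to -x, ON to +x
- tripped_pivot (a point): fixed point on the hinge axis of the tripped lever, 70 mm above the worktop, 6 mm below the top of its switch; axes of the box: x towards ON, y along the hinge, z up. From the upright lever to an upright neighbour 48 mm are free along y. The lever may be pushed with at most 14 N; it stays where it is left
- tripped_tip (a point): top end of the tripped lever, 62 mm from the hinge, 132 mm above the worktop when upright; z along the lever. Lever 16 mm wide (y), 9 mm thick, rounded; 56 mm stand out of the switch. Towards ON, once reset, it moves with light friction (0.06 N m) to a springy stop met at about +0.56 rad (4 N per mm, pushed 30 mm above the hinge); it is ON beyond +0.46 rad
- tripped_lever (a joint): its angle, rad: 0 upright (starts within 0.06), negative OFF, positive ON. Until reset a hard block stops it at about +0.17. Towards OFF: light friction (2 N), then a stiff ratchet for about 0.13 rad (about 5 N in all, pushed 30 mm above the hinge) resets it; 0.02 rad on, a springy stop (5 N per mm). The resetting angle varies, -0.2 to -0.8 rad, and can only be felt
- live_tip (a point): top end of the lever of the switch that is ON, same shape; leave it
- live_lever (a joint): angle of that lever, rad, +0.5 to +0.6 (ON)
- spare_tip (a point): top end of the lever of the switch that is OFF on purpose, same shape; leave it
- spare_lever (a joint): angle of that lever, rad, -0.5 to -0.6 (OFF)

How it is judged (in metres and radians):
On the way:
1. the tripped lever has been pushed over to the off side (value of joint tripped_lever below -0.2 rad), for 0.05 s.
At the end, for the whole second after the job is handed in: the reset lever stands ON (beyond +0.46 rad) at rest and let go; the lever that was on is still ON (beyond +0.42), the one that was off is still OFF (below -0.40) (value of joint tripped_lever above 0.46 rad and velocity of joint tripped_lever between -0.1 and 0.1 rad/s and value of joint live_lever above 0.42 rad and value of joint spare_lever below -0.4 rad); the robot touches nothing.
It fails at once if a lever is forced: more than 14 N between robot and the tripped switch's lever (contact force between any of the fingers, the arm and tripped_lever above 14 N).
It fails at once if one of the other two levers is moved out of its position (not (value of joint live_lever above 0.42 rad and value of joint spare_lever below -0.4 rad)).
It also fails if it takes over 42 s, if anything falls off the work surface, if the arm or the gripper's body presses on something with over 40 N, if the wrist force passes 120 N, or if a joint passes its speed limit or range.

## Robot

A 7-joint arm with a two-finger parallel gripper is mounted at the origin on a cart in front of the work surface, level with it; the furniture and walls round the work are solid. World frame = base frame: x ahead of the robot, y to its left, z up, the work surface at z = 0. Lengths are in mm, angles in rad, forces in N, time in s.
With the tool pointing down it reaches from about 350 to 900 mm from the base axis. Payload 7.2 kg.
Tool frame: the origin (TCP) lies at the very end of the fingers, on their centre line; the grasp point (between the pads) lies 19 mm behind it (pinch_z is the distance from the TCP to the grasp point, in mm); z points along the fingers, y is the direction in which the jaws open and shut (so a half turn about z gives the same grasp; the last joint's range is limited). The gripper opens to 88 mm and grips with 3 to 60 N. Pads are 20 mm wide; open, the fingers measure 115 mm over their backs; the gripper's body (75 mm by 178 mm) begins 61 mm behind the grasp point.
Start: joints at [1.124, 0.411, -0.013, 1.596, 0.006, 1.134, -0.082], TCP at [231.117, -580.701, 222.653] pointing down, gripper open.
Joint ranges: [-2.95, 2.95], [-0.29, 1.99], [-1.47, 1.44], [0.14, 2.54], [-1.03, 4.17], [0.13, 1.85], [-2.86, 2.86]. Speed limits (rad/s): [2.39, 2.39, 3.01, 3.01, 3.14, 3.14, 3.14].

## Interface

Orientations are given as [roll, pitch, yaw] about the fixed x, y, z axes, in that order (R = Rz(yaw) Ry(pitch) Rx(roll)).
In Python, from bench import observe, snapshot, finish_job, pinch_z gives the robot as it stands.
- The arm moves only by the tool carry_out, never from a script. Its argument "commands" is a list of rows, each a list of 6 numbers: the shift along the tool's x, y, z in m, then the turn, a rotation vector about the tool's x, y, z in degrees. A call has 1 to 10 rows; each row shifts and turns the pose as measured when the row begins, along the tool's axes as they then stand; what a row does not reach is not made up. A row lasts 1/8 s, in which the tool goes at most 62.5 mm and 10.7 degrees, less where a joint would pass 70% of its speed; a pose out of reach is approached as far as the arm can. A call is refused whole if a number of a shift passes 0.0625 or a number of a turn 10.7, either way. A call with a gripper value outside its range is refused whole. "grip" is the closure, from -1 (fully open) to 1 (shut), so that 0 is half open, set as the call begins (left out, the last holds). The fingers move at their own pace and stop on an object; "grip_force" is the grip in N (left out, the last holds). Time passes only in rows, so rows that do not move let the fingers close. It gives the time, the measured TCP pose, the force and the opening at its end, in the units of the state.
- observe(): the state, without advancing time (a new reading comes with each control period).
- snapshot(name): name is "scene" or "side" or "wrist"; returns a dict with "pixels" (420x560x3 uint8, red, green, blue), "fx", "fy", "cx", "cy" (pixels), "cam_to_world" (4x4, takes a point from camera to world coordinates); the wrist camera has in their place "tool_from_camera" (4x4, takes a point from camera to tool coordinates, whose origin is the TCP and whose axes are the flange's). Camera axes: x right, y down, z forward; pixel columns grow to the right and rows downward; lengths in mm; the calibration is good to about 2 mm. A picture is of the moment at which its call begins: read the wrist's pose just before it. There is no depth.
- finish_job(): hands the job in, once; it reports no verdict.
The state is a dict: "time": time; "joints": joint angles; "qvel": joint speeds; "tau": joint torques, N m; "ee_pos": TCP position; "tool_rot": TCP orientation; "contact_force": force on the tool from outside, world axes, zero at the start; "wrist_torque": the same for the moment, N m; "finger_gap": opening from 0.0 (shut) to 1.0 (fully open).
Only numpy, scipy, OpenCV 4.12 (cv2) and the standard library are available. Lean on these libraries where they do the work, as an engineer would, in place of code of your own. Each camera call takes 0.05 s, during which the arm holds its last target.

## Working session

There is one attempt and no reset: what is moved stays moved. The work goes in short steps, Python scripts to look and compute and a tool call to move; the robot and the scene stay as the last step left them, time stands still between calls to the robot, and variables do not carry over. Pictures are saved under pics/ and viewed, and the job is handed in when it is done.

Besides the shell and the picture viewer there is one more tool, called after "Emit:" as a command line: name --pt "numbers of a row" for each row, then --argument value for the rest. carry_out: Moves the arm, as the interface text tells. Its arguments: {"type":"object","properties":{"commands":{"type":"array"},"grip":{"type":"number"},"grip_force":{"type":"number"}},"required":["commands"]}

```bash
mkdir -p pics
python3 - <<'E'
from bench import *
import cv2
print(observe(), pinch_z)
for n in ["scene","side","wrist"]:
    s=snapshot(n); cv2.imwrite(f"pics/{n}0.png",s["pixels"][:,:,::-1])
    print(n,{k:(v.tolist() if hasattr(v,'tolist') else v) for k,v in s.items() if k!="pixels"})
E
```

```text
{'time': 0.0, 'joints': array([ 1.12380333,  0.41191128, -0.01270929,  1.59707479,  0.00559154,
        1.13429443, -0.08218282]), 'qvel': array([-0.00183856,  0.00224711,  0.00014671,  0.00061344, -0.0018091 ,
       -0.00043139,  0.00086664]), 'tau': array([ 8.48159107e-04, -5.87945616e+01,  6.42154869e-01, -2.91079831e+01,
       -5.37031959e-02,  1.80910528e-02,  1.28660618e-04]), 'ee_pos': array([ 230.89041378, -580.22215554,  221.78942295]), 'tool_rot': array([-3.13994404e+00,  1.10852313e-04,  3.78828968e-01]), 'contact_force': array([-1.29225054, -0.31043756,  0.09360255]), 'wrist_torque': array([ 0.05016664, -0.02204828,  0.02457617]), 'finger_gap': 1.0003711577312968} 18.700000000000003
scene {'fx': 435.6566180786707, 'fy': 435.6566180786707, 'cx': 280.0044548784843, 'cy': 207.00647503431318, 'cam_to_world': [[-0.7589128843021511, -0.36921111747711277, 0.5364087851363841, 24.62890978453788], [-0.6511512916964569, 0.4210303355876932, -0.6314550275648694, 736.7602469541229], [0.0072958455456078345, -0.8285026295952331, -0.5599376424134731, 588.017270184407], [0.0, 0.0, 0.0, 1.0]]}
side {'fx': 454.37045647618254, 'fy': 454.37045647618254, 'cx': 273.11817526520434, 'cy': 206.10254253212256, 'cam_to_world': [[0.8794293594655044, -0.2562149401218519, 0.4011955958986201, 174.91001403198743], [-0.4759112122732351, -0.4544404238593481, 0.7529889900889362, -477.0781934261179], [-0.010607532357377998, -0.8531341076412853, -0.5215838136257636, 558.8592097494715], [0.0, 0.0, 0.0, 1.0]]}
wrist {'fx': 313.20926897166964, 'fy': 313.20926897166964, 'cx': 281.78322156860503, 'cy': 208.07748367041575, 'tool_from_camera': [[0.0005987540622380382, -0.9660437573510017, -0.2583778248548614, 70.19459249187173], [0.9999978478211237, 0.001091667496581323, -0.0017642605235932778, 1.1805753313567369], [0.001986415538389454, -0.25837621242140973, 0.9660423318923833, -161.3578096205326], [0.0, 0.0, 0.0, 1.0]]}
```

View pics/scene0.png

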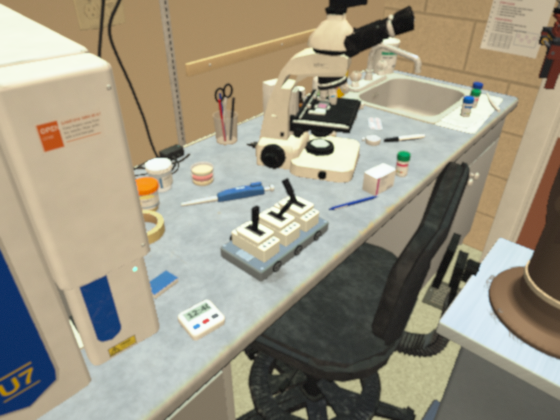

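View pics/side0.png

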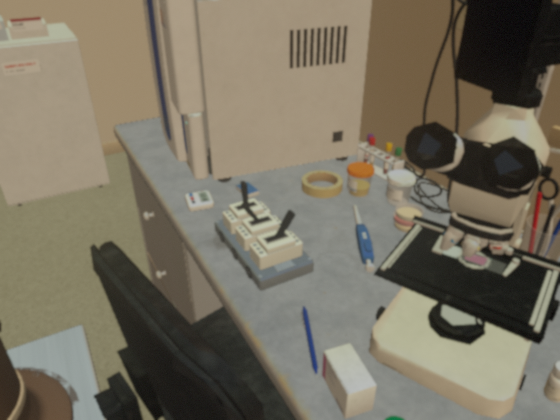

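View pics/wrist0.png

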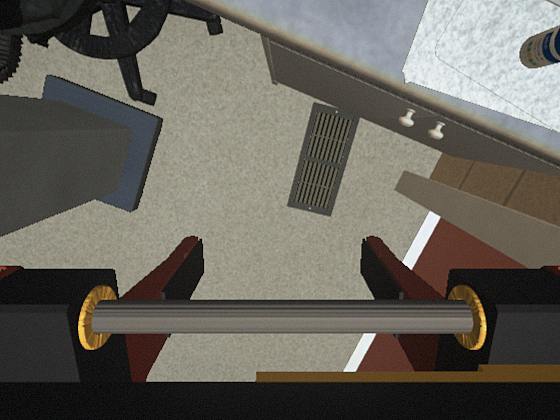

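Run:
```python
import cv2
a=cv2.imread("pics/scene0.png")[165:285,210:340]
cv2.imwrite("pics/sc_zoom.png",cv2.resize(a,None,fx=5,fy=5,interpolation=cv2.INTER_CUBIC)[:600,:800])
a=cv2.imread("pics/side0.png")[170:290,205:325]
cv2.imwrite("pics/si_zoom.png",cv2.resize(a,None,fx=5,fy=5,interpolation=cv2.INTER_CUBIC))
```

```text
(no output)
```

View pics/sc_zoom.png

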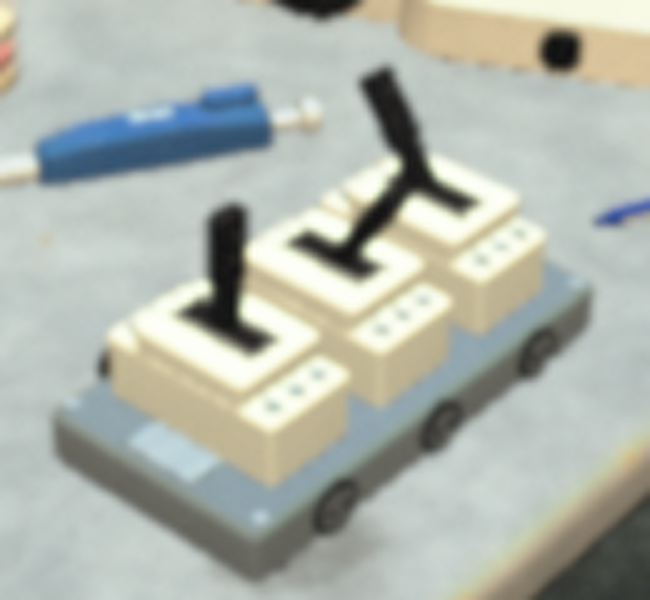

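View pics/si_zoom.png

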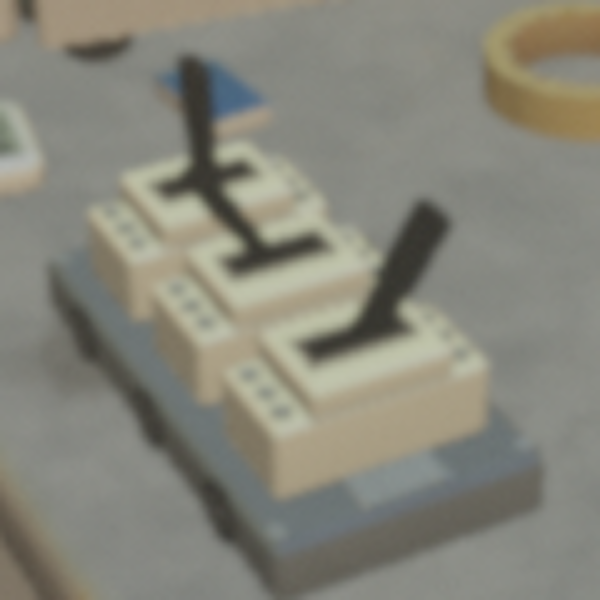

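```bash
cat > h.py <<'E'
import numpy as np
C={'scene':(435.6566,280.0045,207.0065,np.array([[-0.7589128843021511, -0.36921111747711277, 0.5364087851363841, 24.62890978453788], [-0.6511512916964569, 0.4210303355876932, -0.6314550275648694, 736.7602469541229], [0.0072958455456078345, -0.8285026295952331, -0.5599376424134731, 588.017270184407]]),(210,165)),
'side':(454.37046,273.1182,206.1025,np.array([[0.8794293594655044, -0.2562149401218519, 0.4011955958986201, 174.91001403198743], [-0.4759112122732351, -0.4544404238593481, 0.7529889900889362, -477.0781934261179], [-0.010607532357377998, -0.8531341076412853, -0.5215838136257636, 558.8592097494715]]),(205,170))}
def ray(n,u,v):
    f,cx,cy,M,_=C[n]; d=M[:,:3]@[(u-cx)/f,(v-cy)/f,1]; return M[:,3],d/np.linalg.norm(d)
def zr(n,u,v):
    o=C[n][4]; return ray(n,(u+.5)/5-.5+o[0],(v+.5)/5-.5+o[1])
def plane(r,z): o,d=r; return o+d*(z-o[2])/d[2]
def tri(a,b):
    A=np.stack([a[1],-b[1]],1); t=np.linalg.lstsq(A,b[0]-a[0],rcond=None)[0]
    p=a[0]+t[0]*a[1];q=b[0]+t[1]*b[1]; return (p+q)/2,np.linalg.norm(p-q)
E
python3 - <<'E'
from h import *
np.set_printoptions(precision=1,suppress=True)
for n,p in dict(scene=[(57,408),(260,548),(592,290)],side=[(52,265),(283,553),(542,465)]).items():
    q=[plane(zr(n,*a),32) for a in p]; print(n,q)
    for a,b in zip(q,q[1:]): print(np.linalg.norm(b-a),np.degrees(np.arctan2(*(b-a)[1::-1])))
    print('centre',(q[0]+q[2])/2)
print('trip tip',tri(zr('scene',230,212),zr('side',192,62)))
print('spare tip',tri(zr('scene',412,185),zr('side',200,190)))
print('live tip',tri(zr('scene',378,75),zr('side',432,208)))
# switch holes z=76
for n,p in dict(scene=[(228,325),(345,255),(425,180)],side=[(203,182),(262,252),(360,332)]).items():
    print(n,[plane(zr(n,*a),76) for a in p])
E
```

```text
scene [array([554.8, 294.6,  32. ]), array([438. , 301.2,  32. ]), array([439.7,  86.9,  32. ])]
117.02990555185102 176.75967286329563
214.2390283206156 -89.53438022813472
centre [497.3 190.7  32. ]
side [array([442. , 285.1,  32. ]), array([443.2,  74.5,  32. ]), array([549.2,  71.7,  32. ])]
210.6164177677542 -89.65905374707962
105.9763905237916 -1.5069651735212508
centre [495.6 178.4  32. ]
trip tip (array([496.4, 251.5, 130.7]), np.float64(0.9706226142736516))
spare tip (array([466.1, 179.7, 119.6]), np.float64(2.8275456519415525))
live tip (array([531.6, 123.9, 120.7]), np.float64(0.2626315886307963))
scene [array([500.3, 250.9,  76. ]), array([496.9, 185. ,  76. ]), array([507.6, 120. ,  76. ])]
side [array([496.9, 248.3,  76. ]), array([494.4, 189.9,  76. ]), array([501.7, 124.1,  76. ])]
```

Run:
```python
from h import *
np.set_printoptions(precision=0,suppress=True)
def proj(n,p):
    f,cx,cy,M,_=C[n]; c=M[:,:3].T@(np.array(p)-M[:,3]); return f*c[0]/c[2]+cx,f*c[1]/c[2]+cy,c[2]
for p in [(0,0,0),(231,-580,222),(400,0,0),(624,0,222),(350,0,0)]:
    print(p,*[np.array(proj(n,p)) for n in C])
P=lambda n,u,v,z=0: print(n,u,v,plane(ray(n,u,v),z))
print('cycler');P('side',215,176);P('side',180,165);P('side',340,158);P('scene',90,385);P('scene',157,332)
print('microscope base');P('scene',300,170);P('scene',355,178);P('side',375,365);P('side',545,390);P('side',390,290)
print('eyepiece',tri(ray('scene',400,20),ray('side',430,143)),tri(ray('scene',400,20),ray('side',505,160)))
print('mic foreward (270,155)',tri(ray('scene',268,155),ray('side',455,320)))
print('stage',tri(ray('scene',357,105),ray('side',425,222)),tri(ray('scene',345,130),ray('side',380,265)))
print('chair top',tri(ray('scene',455,170),ray('side',105,250)))
P('scene',470,95);P('scene',380,88)
```

```text
(0, 0, 0) [556. 311. 781.] [-20. 445. 581.]
(231, -580, 222) [ 545.   83. 1147.] [ 657. 1410.  121.]
(400, 0, 0) [363. 224. 996.] [259. 330. 741.]
(624, 0, 222) [290. 107. 992.] [382. 178. 715.]
(350, 0, 0) [383. 233. 969.] [231. 342. 721.]
cycler
side 215 176 [543. 540.   0.]
side 180 165 [483. 650.   0.]
side 340 158 [895. 467.   0.]
scene 90 385 [492. 622.   0.]
scene 157 332 [499. 496.   0.]
microscope base
scene 300 170 [ 665. -101.    0.]
scene 355 178 [ 527. -164.    0.]
side 375 365 [ 521. -146.    0.]
side 545 390 [ 702. -295.    0.]
side 390 290 [650. -29.   0.]
eyepiece (array([ 485., -206.,  393.]), np.float64(7.029277854235898)) (array([ 514., -261.,  386.]), np.float64(3.702499905897558))
mic foreward (270,155) (array([ 761., -107.,  -20.]), np.float64(69.44533259026292))
stage (array([ 551., -148.,  224.]), np.float64(46.90296211619556)) (array([ 539., -108.,  155.]), np.float64(2.2570673304355267))
chair top (array([214.,  33., 217.]), np.float64(20.316398946077715))
scene 470 95 [  538. -1014.     0.]
scene 380 88 [ 845. -850.    0.]
```

Emit:
carry_out --pt "0 0 -0.03 0 0 -10" --pt "0 0 -0.03 0 0 -10" --pt "0 0 -0.03 0 0 -10" --pt "0 0 -0.03 0 0 -10" --pt "0 0 -0.03 0 0 -10" --pt "0 0 -0.03 0 0 -10" --pt "0 0 -0.03 0 0 -10" --pt "0 0 -0.03 0 0 -10" --pt "0 0 -0.03 0 0 -10" --grip 1

```text
time: 1.27
ee_pos: [230.5, -579.3, 494.3]
tool_rot: [-3.141, -0.013, 2.0]
contact_force: [0.3, -0.2, 0.5]
finger_gap: 0.021
```

Emit:
carry_out --pt "0.038 0.031 0 0 0 0" --pt "0.038 0.031 0 0 0 0" --pt "0.038 0.031 0 0 0 0" --pt "0.038 0.031 0 0 0 0" --pt "0.038 0.031 0 0 0 0" --pt "0.038 0.031 0 0 0 0" --pt "0.038 0.031 0 0 0 0" --pt "0.038 0.031 0 0 0 0"

```text
time: 2.28
ee_pos: [330.2, -191.1, 496.7]
tool_rot: [-3.14, -0.013, 1.998]
contact_force: [1.3, -0.9, -0.1]
finger_gap: 0.004
```

Emit:
carry_out --pt "0.041 0.0275 0 0 0 0" --pt "0.041 0.0275 0 0 0 0" --pt "0.041 0.0275 0 0 0 0" --pt "0.041 0.0275 0 0 0 0" --pt "0.041 0.0275 0 0 0 0" --pt "0.041 0.0275 0 0 0 0" --pt "0.041 0.0275 0 0 0 0" --pt "0.041 0.0275 0 0 0 0" --pt "0.041 0.0275 0 0 0 0"

```text
time: 3.4
ee_pos: [401.2, 254.8, 501.0]
tool_rot: [3.14, -0.006, 1.992]
contact_force: [0.0, -0.3, 0.6]
finger_gap: 0.01
```

Emit:
carry_out --pt "0 0 0.02 0 0 -10" --pt "0 0 0.02 0 0 -10" --pt "0 0 0.02 0 0 -10" --pt "0 0 0.02 0 0 -10" --pt "0 0 0.02 0 0 -10" --pt "0 0 0.02 0 0 -10" --pt "0 0 0.02 0 0 -5.5" --pt "0 0 0 0 0 0"

```text
time: 4.4
ee_pos: [395.5, 264.1, 354.5]
tool_rot: [3.133, -0.007, -3.095]
contact_force: [0.1, 0.4, -0.2]
finger_gap: 0.005
```

Run:
```python
from bench import *
import cv2
print(observe())
for n in ["scene","side","wrist"]:
    s=snapshot(n); cv2.imwrite(f"pics/{n}1.png",s["pixels"][:,:,::-1])
```

```text
{'time': 4.4, 'joints': array([ 0.47276462,  0.33833042, -1.43517702,  1.68221765,  0.32797122,
        1.41790182,  0.61233563]), 'qvel': array([ 0.00212358, -0.01096444, -0.00926578, -0.03114916, -0.00442246,
        0.01005497, -0.0154774 ]), 'tau': array([ -0.14120772, -28.72046649, -10.22902697, -28.88085365,
         0.0418216 ,  -0.22897353,   0.63677827]), 'ee_pos': array([395.4983604 , 264.06956724, 354.45083347]), 'tool_rot': array([ 3.13296756, -0.00734203, -3.0946526 ]), 'contact_force': array([ 0.07205965,  0.38961788, -0.16086971]), 'wrist_torque': array([ 0.09994969, -0.12000597,  0.02061797]), 'finger_gap': 0.005348612506020399}
```

View pics/wrist1.png

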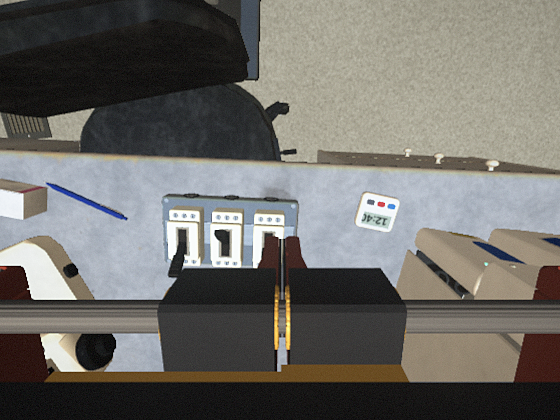

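View pics/scene1.png

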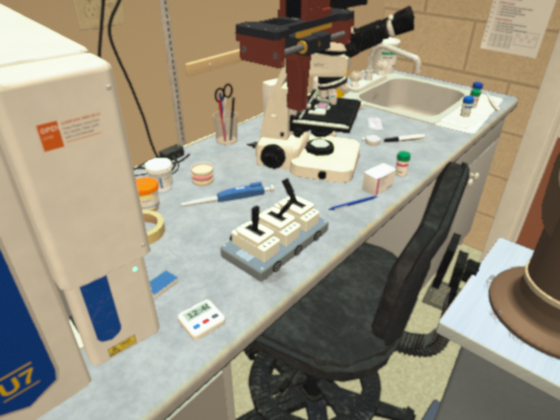

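Emit:
carry_out --pt "-0.022 -0.002 0.02 0 0 1" --pt "-0.022 -0.002 0.02 0 0 1" --pt "-0.022 -0.002 0.02 0 0 0.7"

```text
time: 4.92
ee_pos: [464.7, 263.1, 299.1]
tool_rot: [3.13, 0.002, 3.133]
contact_force: [-0.9, -0.7, 0.3]
finger_gap: 0.005
```

```bash
python3 -c "
from bench import *
s=observe();print(s['joints'],s['ee_pos'],s['tool_rot'])"
```

```text
[ 0.33864764  0.46977324 -1.28811304  1.66138726  0.45585583  1.35158483
  0.54409565] [464.68807437 263.13602388 299.14595356] [3.12963736e+00 2.06307306e-03 3.13317111e+00]
```

Emit:
carry_out --pt "-0.022 -0.004 0.036 0 0 0" --pt "-0.022 -0.004 0.036 0 0 0" --pt "-0.022 -0.004 0.036 0 0 0" --pt "0 0 0 0 0 0"

```text
time: 5.42
ee_pos: [536.5, 251.4, 190.2]
tool_rot: [3.128, 0.005, 3.122]
contact_force: [-0.6, -0.3, 0.2]
finger_gap: 0.002
```

Run:
```python
from bench import *
import cv2
s=observe();print(s['joints'],s['ee_pos'],s['tool_rot'],s['contact_force'])
o=[]
for n,(x,y) in dict(scene=(200,125),side=(165,130)).items():
    a=snapshot(n)["pixels"][y:y+160,x:x+160,::-1]
    o.append(cv2.resize(a,(400,400),interpolation=cv2.INTER_CUBIC))
cv2.imwrite("pics/c2.png",cv2.hconcat(o))
```

```text
[ 0.25315265  0.64745089 -1.14422742  1.67543466  0.6183807   1.21875309
  0.51944481] [536.4632503  251.44188929 190.21608034] [3.12798643 0.00470872 3.12194788] [-0.61474917 -0.28490648  0.24920356]
```

View pics/c2.png

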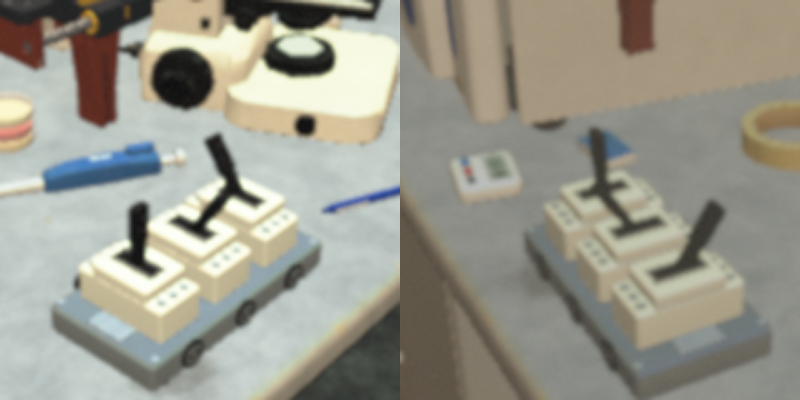

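Run:
```python
from h import *
print(tri(ray('scene',239,173.5),ray('side',259.8,149)))
```

```text
(array([535.59382043, 253.73546292, 190.61397156]), np.float64(2.630236769281665))
```

Emit:
carry_out --pt "0 0 0.03 0 0 0" --pt "0 0 0.03 0 0 0" --pt "0 0 0.028 0 0 0" --pt "0 0 0 0 0 0"

```text
time: 6.02
ee_pos: [537.4, 260.3, 114.3]
tool_rot: [3.119, 0.02, 3.125]
contact_force: [0.0, -0.1, 1.0]
finger_gap: 0.005
```

Emit:
carry_out --pt "0.004 -0.006 0.014 0 0 0" --pt "0.004 0 0 0 0 0" --pt "0.004 0 0 0 0 0" --pt "0 0 0 0 0 0"

```text
time: 6.52
ee_pos: [526.1, 256.2, 104.5]
tool_rot: [3.117, 0.026, 3.125]
contact_force: [0.2, -0.2, 0.5]
finger_gap: 0.002
```

Emit:
carry_out --pt "0.002 -0.002 0.004 0 0 0" --pt "0.002 0 0 0 0 0" --pt "0.002 0 0 0 0 0" --pt "0.002 0 0 0 0 0"

```text
time: 7.02
ee_pos: [518.0, 254.4, 100.3]
tool_rot: [3.117, 0.026, 3.125]
contact_force: [0.1, -0.4, -0.2]
finger_gap: 0.005
```

Emit:
carry_out --pt "0.0015 0 0 0 0 0" --pt "0.0015 0 0 0 0 0"

```text
time: 7.28
ee_pos: [514.7, 254.6, 100.2]
tool_rot: [3.116, 0.026, 3.125]
contact_force: [0.1, -0.1, 0.4]
finger_gap: 0.003
```

Emit:
carry_out --pt "0.0015 0 0 0 0 0" --pt "0.0015 0 0 0 0 0"

```text
time: 7.52
ee_pos: [512.6, 254.6, 100.4]
tool_rot: [3.116, 0.028, 3.124]
contact_force: [2.2, 0.4, 0.0]
finger_gap: 0.006
```

Emit:
carry_out --pt "0.0015 0 0 0 0 0" --pt "0.0015 0 0 0 0 0"

```text
time: 7.78
ee_pos: [509.9, 254.6, 100.4]
tool_rot: [3.116, 0.029, 3.124]
contact_force: [1.4, 0.3, -1.2]
finger_gap: 0.003
```

Emit:
carry_out --pt "0.0015 0 0 0 0 0" --pt "0.0015 0 0 0 0 0"

```text
time: 8.02
ee_pos: [506.7, 254.6, 100.3]
tool_rot: [3.116, 0.029, 3.124]
contact_force: [2.2, 0.0, 0.1]
finger_gap: 0.005
```

Emit:
carry_out --pt "0.0015 0 0 0 0 0"

```text
time: 8.15
ee_pos: [505.1, 254.6, 100.2]
tool_rot: [3.116, 0.029, 3.124]
contact_force: [1.8, 0.4, -0.9]
finger_gap: 0.008
```

Emit:
carry_out --pt "0.0015 0 0 0 0 0"

```text
time: 8.28
ee_pos: [503.5, 254.6, 100.2]
tool_rot: [3.116, 0.029, 3.124]
contact_force: [2.2, -0.0, -0.4]
finger_gap: 0.006
```

Emit:
carry_out --pt "0.0015 0 0 0 0 0"

```text
time: 8.4
ee_pos: [502.0, 254.6, 100.1]
tool_rot: [3.116, 0.029, 3.124]
contact_force: [2.0, -0.3, -0.9]
finger_gap: 0.011
```

Emit:
carry_out --pt "0.0015 0 0 0 0 0"

```text
time: 8.52
ee_pos: [500.3, 254.7, 100.1]
tool_rot: [3.116, 0.029, 3.124]
contact_force: [2.2, -0.5, 0.1]
finger_gap: 0.005
```

Emit:
carry_out --pt "0.0015 0 0 0 0 0"

```text
time: 8.65
ee_pos: [498.8, 254.7, 100.1]
tool_rot: [3.116, 0.029, 3.124]
contact_force: [2.4, 0.2, 0.1]
finger_gap: 0.006
```

Emit:
carry_out --pt "0.0015 0 0 0 0 0"

```text
time: 8.78
ee_pos: [497.6, 254.8, 100.2]
tool_rot: [3.116, 0.03, 3.124]
contact_force: [4.8, -0.0, 0.5]
finger_gap: 0.007
```

Emit:
carry_out --pt "0.0012 0 0 0 0 0"

```text
time: 8.9
ee_pos: [497.2, 254.8, 100.4]
tool_rot: [3.115, 0.031, 3.123]
contact_force: [4.7, -0.2, -0.6]
finger_gap: 0.004
```

Emit:
carry_out --pt "0.0012 0 0 0 0 0"

```text
time: 9.02
ee_pos: [497.0, 254.8, 100.6]
tool_rot: [3.115, 0.033, 3.123]
contact_force: [4.9, -0.1, -0.0]
finger_gap: 0.008
```

Emit:
carry_out --pt "0.0018 0 0.0003 0 0 0"

```text
time: 9.15
ee_pos: [496.2, 254.8, 100.6]
tool_rot: [3.114, 0.035, 3.122]
contact_force: [5.1, 0.6, -0.9]
finger_gap: 0.004
```

Emit:
carry_out --pt "0.0018 0 0.0003 0 0 0"

```text
time: 9.28
ee_pos: [495.3, 254.9, 100.6]
tool_rot: [3.114, 0.036, 3.122]
contact_force: [3.9, -0.3, -0.3]
finger_gap: 0.007
```

Emit:
carry_out --pt "0.0018 0 0.0003 0 0 0"

```text
time: 9.4
ee_pos: [494.5, 254.9, 100.5]
tool_rot: [3.114, 0.038, 3.121]
contact_force: [4.1, -0.5, -0.0]
finger_gap: 0.007
```

Emit:
carry_out --pt "0.0018 0 0.0002 0 0 0"

```text
time: 9.52
ee_pos: [493.6, 254.9, 100.6]
tool_rot: [3.113, 0.04, 3.121]
contact_force: [4.5, 0.1, 0.1]
finger_gap: 0.006
```

Emit:
carry_out --pt "0.0018 0 0.0002 0 0 0"

```text
time: 9.65
ee_pos: [492.6, 255.0, 100.6]
tool_rot: [3.113, 0.041, 3.12]
contact_force: [4.3, 0.1, 0.9]
finger_gap: 0.005
```

Emit:
carry_out --pt "0.0018 0 0.0002 0 0 0"

```text
time: 9.78
ee_pos: [491.4, 255.0, 100.6]
tool_rot: [3.112, 0.042, 3.12]
contact_force: [4.9, 0.5, 0.1]
finger_gap: 0.003
```

Emit:
carry_out --pt "0.0015 0 0.0002 0 0 0"

```text
time: 9.9
ee_pos: [490.3, 255.1, 100.5]
tool_rot: [3.112, 0.043, 3.119]
contact_force: [5.6, -0.5, 0.2]
finger_gap: 0.006
```

Emit:
carry_out --pt "0.0015 0 0.0002 0 0 0"

```text
time: 10.02
ee_pos: [489.6, 255.1, 100.5]
tool_rot: [3.112, 0.044, 3.119]
contact_force: [7.8, -0.4, 1.3]
finger_gap: 0.009
```

Emit:
carry_out --pt "0.0015 0 0.0002 0 0 0"

```text
time: 10.15
ee_pos: [489.2, 255.2, 100.7]
tool_rot: [3.111, 0.046, 3.119]
contact_force: [8.2, -0.8, 1.2]
finger_gap: 0.001
```

Emit:
carry_out --pt "0.0018 0 0.0002 0 0 0"

```text
time: 10.28
ee_pos: [488.8, 255.3, 100.9]
tool_rot: [3.111, 0.049, 3.118]
contact_force: [9.1, -0.1, 0.3]
finger_gap: 0.006
```

Emit:
carry_out --pt "-0.008 0 0 0 0 0" --pt "-0.01 0 0 0 0 0" --pt "-0.01 0 -0.02 0 0 0" --pt "0 0 -0.035 0 0 0" --pt "0 0 -0.03 0 0 0"

```text
time: 10.9
ee_pos: [509.9, 251.3, 185.3]
tool_rot: [3.114, 0.036, 3.12]
contact_force: [-0.3, 0.1, -0.1]
finger_gap: 0.005
```

Run:
```python
from bench import *
from scipy.spatial.transform import Rotation as R
import numpy as np
s=observe();print(s['joints'],s['ee_pos'],s['tool_rot'],s['contact_force'])
r=R.from_euler('xyz',s['tool_rot']);d=R.from_euler('xyz',[np.pi,0,np.pi])
print((r.inv()*d).as_rotvec(degrees=True)); print(r.inv().apply(np.array([430,254,170])-s['ee_pos']))
import cv2
o=[]
for n,(x,y) in dict(scene=(200,125),side=(165,130)).items():
    a=snapshot(n)["pixels"][y:y+160,x:x+160,::-1]
    o.append(cv2.resize(a,(400,400),interpolation=cv2.INTER_CUBIC))
cv2.imwrite("pics/c3.png",cv2.hconcat(o))
```

```text
[ 0.28696882  0.60020349 -1.17189837  1.76809249  0.61691774  1.14311141
  0.47980676] [509.87266634 251.31423692 185.28522223] [3.11370041 0.03564041 3.1203445 ] [-0.26241632  0.13294481 -0.06372922]
[ 1.57618343  2.05881071 -1.18874336]
[80.40560779  0.64115249 12.45075618]
```

View pics/c3.png

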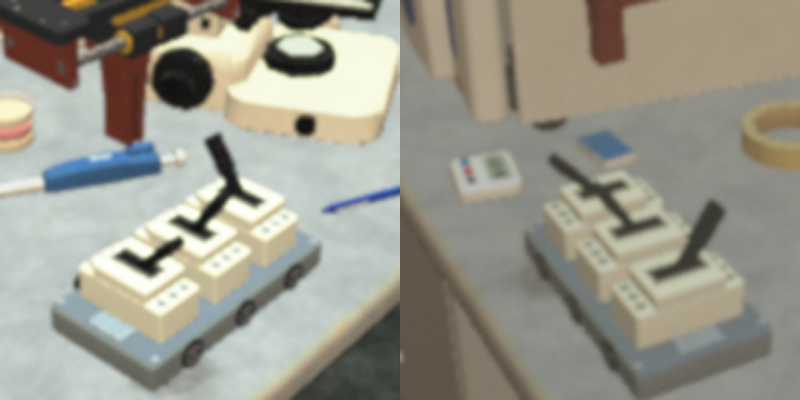

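The lever now leans fully towards the sockets (scene ≈(165,250) of the crop), and the other two have not moved. Next I go to its −x side.

Emit:
carry_out --pt "0.027 0 0.003 0.5 0.7 -0.4" --pt "0.027 0 0.003 0.5 0.7 -0.4" --pt "0.027 0 0.003 0.5 0.7 -0.4" --pt "0 0 0 0 0 0"

```text
time: 11.5
ee_pos: [427.1, 252.6, 172.6]
tool_rot: [3.14, -0.003, 3.142]
contact_force: [0.2, 0.0, -0.1]
finger_gap: 0.006
```

Emit:
carry_out --pt "0 0 0.03 0 0 0" --pt "0 0 0.03 0 0 0" --pt "0 0 0 0 0 0"

```text
time: 11.88
ee_pos: [429.5, 252.0, 110.2]
tool_rot: [3.14, -0.004, 3.139]
contact_force: [0.5, 0.2, 0.5]
finger_gap: 0.007
```

Emit:
carry_out --pt "-0.003 0.001 0.01 0 0 0" --pt "-0.003 0 0 0 0 0" --pt "-0.002 0 0 0 0 0" --pt "-0.002 0 0 0 0 0" --pt "-0.002 0 0 0 0 0" --pt "-0.002 0 0 0 0 0"

```text
time: 12.62
ee_pos: [445.5, 254.2, 102.2]
tool_rot: [3.139, -0.002, 3.138]
contact_force: [-6.2, -0.8, 4.0]
finger_gap: 0.008
```

Emit:
carry_out --pt "-0.002 0 0 0 0 0" --pt "-0.002 0 0 0 0 0" --pt "-0.002 0 0 0 0 0" --pt "-0.002 0 0 0 0 0" --pt "-0.002 0 0 0 0 0"

```text
time: 13.25
ee_pos: [450.8, 254.9, 102.7]
tool_rot: [3.14, -0.009, -3.141]
contact_force: [-3.6, -0.6, 4.0]
finger_gap: 0.006
```

Emit:
carry_out --pt "-0.002 0 0 0 0 0" --pt "-0.002 0 0 0 0 0" --pt "-0.002 0 0 0 0 0" --pt "-0.002 0 0 0 0 0" --pt "-0.002 0 0 0 0 0"

```text
time: 13.88
ee_pos: [462.7, 254.8, 102.6]
tool_rot: [3.14, -0.007, 3.141]
contact_force: [-1.9, 0.9, 1.7]
finger_gap: 0.007
```

Emit:
carry_out --pt "-0.002 0 0 0 0 0" --pt "-0.002 0 0 0 0 0" --pt "-0.002 0 0 0 0 0" --pt "-0.002 0 0.001 0 0 0" --pt "-0.002 0 0.001 0 0 0"

```text
time: 14.5
ee_pos: [473.9, 254.6, 100.4]
tool_rot: [3.14, -0.007, 3.141]
contact_force: [-1.1, -0.6, 0.1]
finger_gap: 0.003
```

Emit:
carry_out --pt "-0.002 0 0 0 0 0" --pt "-0.002 0 0 0 0 0" --pt "-0.002 0 0 0 0 0"

```text
time: 14.88
ee_pos: [480.4, 254.5, 100.2]
tool_rot: [3.14, -0.007, 3.141]
contact_force: [-1.3, -0.3, 1.5]
finger_gap: 0.003
```

Emit:
carry_out --pt "-0.0015 0 0 0 0 0" --pt "-0.0015 0 0 0 0 0" --pt "-0.0015 0 0 0 0 0"

```text
time: 15.25
ee_pos: [485.2, 254.5, 100.2]
tool_rot: [3.14, -0.007, 3.141]
contact_force: [-2.4, -0.2, 2.0]
finger_gap: 0.001
```

Emit:
carry_out --pt "-0.0015 0 0 0 0 0" --pt "-0.0015 0 0 0 0 0"

```text
time: 15.5
ee_pos: [488.0, 254.5, 100.2]
tool_rot: [3.14, -0.007, 3.141]
contact_force: [-1.7, -0.7, 2.3]
finger_gap: 0.006
```

Emit:
carry_out --pt "-0.0015 0 0 0 0 0" --pt "-0.0015 0 0 0 0 0"

```text
time: 15.75
ee_pos: [491.1, 254.5, 100.2]
tool_rot: [3.14, -0.007, 3.141]
contact_force: [-2.0, -0.5, 1.9]
finger_gap: 0.005
```

Emit:
carry_out --pt "-0.0015 0 0 0 0 0" --pt "-0.0015 0 0 0 0 0"

```text
time: 16.0
ee_pos: [494.2, 254.4, 100.0]
tool_rot: [3.14, -0.008, 3.141]
contact_force: [-2.7, 0.3, -0.1]
finger_gap: 0.003
```

Emit:
carry_out --pt "-0.0015 0 0 0 0 0" --pt "-0.0015 0 0 0 0 0"

```text
time: 16.25
ee_pos: [497.1, 254.4, 99.6]
tool_rot: [3.14, -0.009, 3.141]
contact_force: [-1.8, 0.1, -0.9]
finger_gap: 0.011
```

Reset has held, as there was no block at +0.17. I continue to the ON stop.

Emit:
carry_out --pt "-0.0015 0 0 0 0 0"

```text
time: 16.38
ee_pos: [498.6, 254.3, 99.5]
tool_rot: [3.141, -0.009, 3.141]
contact_force: [-2.2, -1.0, -0.3]
finger_gap: 0.004
```

Emit:
carry_out --pt "-0.0015 0 0 0 0 0"

```text
time: 16.5
ee_pos: [500.1, 254.3, 99.4]
tool_rot: [3.141, -0.009, 3.141]
contact_force: [-2.1, -0.3, -0.5]
finger_gap: 0.004
```

Emit:
carry_out --pt "-0.0015 0 0 0 0 0"

```text
time: 16.62
ee_pos: [501.7, 254.3, 99.4]
tool_rot: [3.141, -0.009, 3.141]
contact_force: [-1.2, -0.5, -0.6]
finger_gap: 0.007
```

Emit:
carry_out --pt "-0.0015 0 0 0 0 0"

```text
time: 16.75
ee_pos: [503.1, 254.2, 99.4]
tool_rot: [3.141, -0.009, 3.141]
contact_force: [-4.0, -0.7, -0.8]
finger_gap: 0.005
```

Emit:
carry_out --pt "-0.0015 0 0 0 0 0"

```text
time: 16.88
ee_pos: [503.7, 254.3, 99.1]
tool_rot: [3.141, -0.011, 3.141]
contact_force: [-6.0, -0.1, -0.1]
finger_gap: 0.006
```

Emit:
carry_out --pt "-0.0015 0 0 0 0 0"

```text
time: 17.0
ee_pos: [504.0, 254.3, 98.9]
tool_rot: [-3.141, -0.013, -3.141]
contact_force: [-6.6, -0.8, 1.6]
finger_gap: 0.008
```

Emit:
carry_out --pt "-0.0015 0 0 0 0 0"

```text
time: 17.12
ee_pos: [504.2, 254.3, 98.8]
tool_rot: [-3.141, -0.015, -3.14]
contact_force: [-5.9, -0.6, 3.2]
finger_gap: 0.006
```

At the ON stop. I back off towards −x, then go up.

Emit:
carry_out --pt "0.005 0 0 0 0 0" --pt "0.015 0 0 0 0 0" --pt "0.02 0 0 0 0 0" --pt "0 0 -0.03 0 0 0" --pt "0 0 -0.04 0 0 0" --pt "0 0 -0.03 0 0 0" --pt "0 0 0 0 0 0"

```text
time: 18.0
ee_pos: [462.6, 254.4, 202.6]
tool_rot: [-3.14, -0.009, -3.139]
contact_force: [0.2, -0.2, -0.2]
finger_gap: 0.004
```

Run:
```python
from bench import *
import cv2
s=observe();print(s['ee_pos'],s['qvel'],s['contact_force'])
o=[]
for n,(x,y) in dict(scene=(200,125),side=(165,130)).items():
    a=snapshot(n)["pixels"][y:y+160,x:x+160,::-1]
    o.append(cv2.resize(a,(400,400),interpolation=cv2.INTER_CUBIC))
cv2.imwrite("pics/c4.png",cv2.hconcat(o))
```

```text
[462.55164402 254.40124128 202.58633888] [-0.0020624   0.00818975  0.01919837  0.04094344  0.0074299  -0.01511417
 -0.00854445] [ 0.19747721 -0.19551161 -0.22726289]
```

View pics/c4.png

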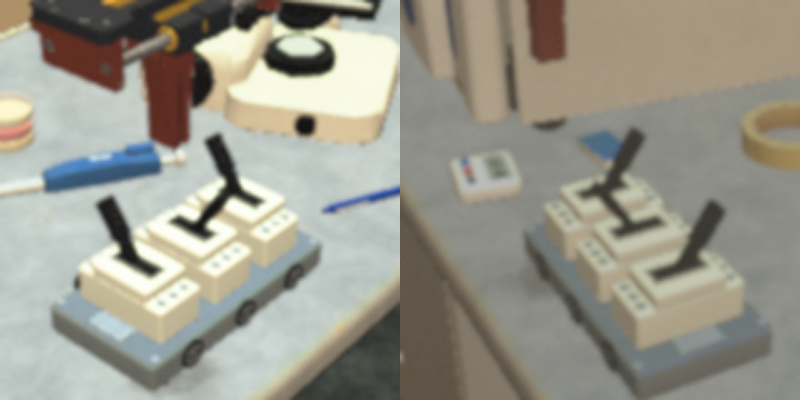

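Run:
```python
from h import *
t,e=tri(ray('scene',242.9,206.4),ray('side',259,184.2)); print(t,e,np.arctan2(t[0]-498,t[2]-70))
t,e=tri(ray('scene',286,181),ray('side',291.2,212)); print(t,e,np.arctan2(t[0]-498,t[2]-70))
```

```text
[531.21023436 250.95143477 116.46772276] 0.6851589224099403 0.6205202368020982
[530.85750327 123.2300885  118.37959412] 2.696835906782292 0.5966022919366822
```

The tripped lever reads about 0.6 rad, parallel to the live one. The arm is clear.

```bash
python3 -c "
from bench import *
print(finish_job())"
```

```text
the job is handed in; nothing more can be done
None
```

The tripped switch, in the +y place on the box, is reset and standing ON. I handed the job in at about 18 s of the 42 s allowed; no verdict is reported.

- **Push to off:** I used closed fingers about 30 mm above the hinge. The force was about 2 N at first, then 4–5.5 N through the ratchet. It rose to 9.1 N at the end stop, where I stopped.
- **Throw to on:** The lever passed +0.17 rad with no block, so the reset had taken. I pushed it to the ON stop at about 6.6 N, then backed off and rose clear.
- **Forces:** The highest force I read was 9.1 N sideways. At the start of the throw there was a brief 6.2 N sideways and 4 N vertical reading that I had not expected. Forces were only read at the end of each move, so a short peak between readings would not show.
- **Last checks:** Measured from the two cameras, the reset lever stands at about +0.62 rad and the live lever at about +0.60. That is a few hundredths of a radian above the stated ranges, which fits the calibration error. By eye, the spare lever is unchanged at OFF. The fingertips are at z ≈ 203 mm, touching nothing, with about 0 N on the tool.

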